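Set up a weighted painting stand

TASK

Set up the painting stand: first slide every painting handle from the black rack into a bore of its own in the stand's wooden block, upright, down to its mark and no further, so that the lower edge of its red band is level with the top of the block. Only then pour the steel balls from the cup into the blue tray as ballast, all of them (put back any that escape), and stand the empty cup upright, wholly on the cork coaster. Do not disturb the paint bottles, the water pot or the varnish jar.

Things in the scene. Friction and masses are not known exactly. Their poses are not given: they have to be found in the camera images.
- stand: Stand, fixed: open blue tray, 180 mm in x, 260 mm in y, walls 4 mm thick, 38 mm high. Origin: centre of its underside, z up. On its +x side a wooden block (50 mm in x, 230 mm in y, 78 mm high, centred at x = +58 mm) with four vertical bores. The rest is the ballast trough: x -86 to +33 mm, y -126 to +126 mm, floor 4 mm thick.
- bore0 (a point): Centre of bore 0's mouth, on the block's top (78 mm high), at x = +58, y = -90 mm in the stand; axes as the stand. Bore 18.5 mm wide, 2 mm chamfer, 72 mm deep, blind. Sprung catches 18 mm below the mouth rub on a stem: it slides in against about 8 N and stays, upright, at whatever depth it is left; it does not drop to the bottom.
- bore1 (a point): Centre of bore 1's mouth, on the block's top (78 mm high), at x = +58, y = -30 mm in the stand; axes as the stand. Bore 18.5 mm wide, 2 mm chamfer, 72 mm deep, blind. Sprung catches 18 mm below the mouth rub on a stem: it slides in against about 8 N and stays, upright, at whatever depth it is left; it does not drop to the bottom.
- bore2 (a point): Centre of bore 2's mouth, on the block's top (78 mm high), at x = +58, y = 30 mm in the stand; axes as the stand. Bore 18.5 mm wide, 2 mm chamfer, 72 mm deep, blind. Sprung catches 18 mm below the mouth rub on a stem: it slides in against about 8 N and stays, upright, at whatever depth it is left; it does not drop to the bottom.
- bore3 (a point): Centre of bore 3's mouth, on the block's top (78 mm high), at x = +58, y = 90 mm in the stand; axes as the stand. Bore 18.5 mm wide, 2 mm chamfer, 72 mm deep, blind. Sprung catches 18 mm below the mouth rub on a stem: it slides in against about 8 N and stays, upright, at whatever depth it is left; it does not drop to the bottom.
- rack: Black storage rack, fixed: 230 x 50 x 40 mm, origin at the centre of its underside. Four square sockets 19 mm wide, 32 mm deep (floor 8 mm above the table) along its x at -90, -30, +30, +90 mm, in which the stems stand loosely; a socket without a stem is empty.
- stem_a: Painting handle, 60 g (may be absent): brass tube 16 mm wide, 105 mm long, foot chamfered to 9 mm; above it a cork grip 24 mm wide at 105 to 133 mm (grip it there), then a small grey bust up to 158 mm. Mark: lower edge of the 8 mm red band, 40 mm above the foot. Origin: centre of the foot; z up the tube. Starts upright in any socket of the rack.
- stem_b: Painting handle, 60 g (may be absent): brass tube 16 mm wide, 105 mm long, foot chamfered to 9 mm; above it a cork grip 24 mm wide at 105 to 133 mm (grip it there), then a small brown-red bust up to 158 mm. Mark: lower edge of the 8 mm red band, 48 mm above the foot. Origin: centre of the foot; z up the tube. Starts upright in any socket of the rack.
- stem_c: Painting handle, 60 g (may be absent): brass tube 16 mm wide, 105 mm long, foot chamfered to 9 mm; above it a cork grip 24 mm wide at 105 to 133 mm (grip it there), then a small green bust up to 158 mm. Mark: lower edge of the 8 mm red band, 56 mm above the foot. Origin: centre of the foot; z up the tube. Starts upright in any socket of the rack.
- stem_d: Painting handle, 60 g (may be absent): brass tube 16 mm wide, 105 mm long, foot chamfered to 9 mm; above it a cork grip 24 mm wide at 105 to 133 mm (grip it there), then a small blue bust up to 158 mm. Mark: lower edge of the 8 mm red band, 52 mm above the foot. Origin: centre of the foot; z up the tube. Starts upright in any socket of the rack.
- cup: Pale yellow round cup, open on top, 75 mm high, outer radius 27 mm at the foot, 32 mm at the rim, 3 mm walls, 4 mm floor, 60 g empty. Origin: centre of its underside; z towards the mouth. It stands on the table beyond the coaster and holds the steel balls.
- ball0_center (a point): Centre of a polished steel ballast ball 20 mm across, 33 g (may be absent); starts in the cup.
- ball1_center (a point): Centre of a polished steel ballast ball 20 mm across, 33 g (may be absent); starts in the cup.
- ball2_center (a point): Centre of a polished steel ballast ball 20 mm across, 33 g (may be absent); starts in the cup.
- ball3_center (a point): Centre of a polished steel ballast ball 20 mm across, 33 g (may be absent); starts in the cup.
- ball4_center (a point): Centre of a polished steel ballast ball 20 mm across, 33 g (may be absent); starts in the cup.
- ball5_center (a point): Centre of a polished steel ballast ball 20 mm across, 33 g (may be absent); starts in the cup.
- coaster: Round cork coaster, fixed to the table, radius 55 mm, 4 mm thick. Origin: centre of its underside.
- dropper1: Red paint dropper bottle, 27 mm wide, 76 mm high, standing loose; not part of the job. Origin: centre of its underside.
- dropper2: Yellow paint dropper bottle, 27 mm wide, 76 mm high, standing loose; not part of the job. Origin: centre of its underside.
- dropper3: Blue paint dropper bottle, 27 mm wide, 76 mm high, standing loose; not part of the job. Origin: centre of its underside.
- water_pot: Clear water pot, 76 mm wide, 85 mm high, standing loose; not part of the job. Origin: centre of its underside.
- varnish: Jar of varnish, 52 mm wide, 70 mm high, standing loose; not part of the job. Origin: centre of its underside.
There are look-alikes about, which are no part of the job. There is more than one size of the cup; the job needs the smallest.

How it is judged:
By the outcome, as a careful person would: the job done as asked, in the order asked, and still so for the second after the job is handed in, with the robot touching nothing.
Of stem_a, stem_b, stem_c, stem_d only 3 to 4 are there at a start; the rules pass over those that are not, and their reading is None.
Of ball3, ball4, ball5 only 1 to 3 are there at a start; the rules pass over those that are not, and their reading is None.
At some moment in a run one of cup may be knocked a few centimetres aside while the robot is not near it.
It also fails if it takes over 210 s, if anything falls off the work surface, if the arm or the gripper's body presses on something with over 40 N, if the wrist force passes 120 N, or if a joint passes its speed limit or range.

ROBOT

A 6-joint arm with a two-finger parallel gripper is mounted at the origin on the work surface. World frame = base frame: x ahead of the robot, y to its left, z up, the work surface at z = 0. Lengths are in mm, angles in rad, forces in N, time in s.
With the tool pointing down it reaches from about 325 to 900 mm from the base axis. Payload 6.1 kg.
Tool frame: the origin (TCP) lies on the centre line of the jaws, within the pads' length; the fingertips stand 25 mm ahead of it and the grasp point (between the pads) lies 6 mm ahead of it; z points along the fingers, y is the line along which they close (so a half turn about z gives the same grasp; the last joint's range is limited). The gripper opens to 87 mm and grips with 3 to 60 N. Pads are 19 mm wide; open, the fingers measure 117 mm over their backs; the gripper's body (75 mm by 190 mm) begins 51 mm behind the grasp point.
Start: joints at [1.215, 0.22, 1.526, -0, 1.395, -0.126], TCP at [142.363, 608.563, 247.538] pointing down, gripper open.
Joint ranges: [-2.98, 2.98], [-0.91, 2.08], [0.09, 2.57], [-1.24, 4.39], [0.2, 2.65], [-2.68, 2.68]. Speed limits (rad/s): [2.57, 2.57, 3.01, 3.14, 3.14, 3.14].

INTERFACE

Orientations are given as a unit quaternion [w, x, y, z].
In Python, from plant import env, optics, sign_off gives the robot as it stands. The module is installed in compiled form; this text tells all that it offers.
- The arm moves only by the tool carry_out, never from a script. Its argument "commands" is text: rows parted by semicolons, each of 5 numbers parted by spaces: the shift along the tool's x, y, z in m, then the turn about the tool's z in rad, then the closure, from -1 (fully open) to 1 (shut). A call has 1 to 10 rows; each row is the pose to reach, as a shift and turn from the pose commanded when the call began, along the tool's axes at that moment; what a row does not reach only later rows make up. A row lasts 1/10 s, in which the tool goes at most 50 mm and 8.59 degrees, less where a joint would pass 70% of its speed; a pose out of reach is approached as far as the arm can. A call with a gripper value outside its range is refused whole. The fingers move at their own pace and stop on an object; "grip_force" is the grip in N (left out, the last holds). Time passes only in rows, so rows that repeat a pose let the fingers close. It gives the time, the measured TCP pose, the force, the opening and the grip force at its end, in the units of the state.
- env.observe(): the state, without advancing time (a new reading comes with each control period).
- optics.camera(name): name is "scene" or "top" or "wrist"; returns the picture (420x560x3 uint8, red, green, blue); there is no depth.
- optics.camera_params(name): a dict with "mtx" (3x3 intrinsics, pixels), "T" (4x4, takes a point from camera to world coordinates); the wrist camera has in their place "hand_eye" (4x4, takes a point from camera to tool coordinates, whose origin is the TCP and whose axes are the flange's). Camera axes: x right, y down, z forward; pixel columns grow to the right and rows downward; lengths in mm; the calibration is good to about 2 mm. A picture is of the moment at which its call begins: read the wrist's pose just before it. camera_params takes no time and is no camera call.
- sign_off(): hands the job in; it is judged then, once.
Trained networks look in the newest picture that a camera, given by its name, has taken for a name from the list of things; names that differ only in an ending like _2 or _b are one class to them, and where a whole thing is asked for, a point or a joint stands for the part that bears it (a point fixed in the world has none). Each returns a list of dicts, best first, with "p" (0 to 1); they miss things now and then, are a little off and sometimes report something else, mostly with a low value. They report only what shows in the picture. A call takes as long as a camera call. They do not tell look-alikes from the thing itself.
- optics.trace(camera, query): "mask" (420x560 bool, what is visible of it) and "extent" ([left, top, right, bottom] in pixels, round what is visible of it).
The state is a dict: "time": time; "joint_positions": joint angles; "joint_velocities": joint speeds; "effort": joint torques, N m; "eef_pos": TCP position; "orientation": TCP orientation; "contact_force": force on the tool from outside, world axes, zero at the start; "torque": the same for the moment, N m; "gripper_width": finger opening in mm; "grasp_force": force on a finger pad.
Only numpy, scipy, OpenCV 4.12 (cv2) and the standard library are available. Lean on these libraries where they do the work, as an engineer would, in place of code of your own. Each camera call takes 0.05 s, during which the arm holds its last target. There are 200 camera calls.

## Working session

There is one attempt and no reset: what is moved stays moved. The work goes in short steps, Python scripts to look and compute and a tool call to move; the robot and the scene stay as the last step left them, time stands still between calls to the robot, and variables do not carry over. Pictures are saved under pics/ and viewed, at most 14 in all, crops included, and the job is handed in when it is done.

Besides the shell and the picture viewer there is one more tool, called after "Request:" as name(argument=value, ...) on one line, values as JSON. carry_out: Moves the arm, as the interface text tells. Its arguments: {"type":"object","properties":{"commands":{"type":"string"},"grip_force":{"type":"number"}},"required":["commands"]}

```bash
mkdir -p pics
cat > h.py <<'E'
import numpy as np, cv2
from plant import env, optics, sign_off
from scipy.spatial.transform import Rotation as R
def snap(n,f):
    im=optics.camera(n); cv2.imwrite('pics/'+f,im[:,:,::-1]); return im
def pose(n):
    p=optics.camera_params(n)
    if 'T' in p: return np.array(p['mtx']),np.array(p['T'])
    s=env.observe(); q=s['orientation']; T=np.eye(4)
    T[:3,:3]=R.from_quat([q[1],q[2],q[3],q[0]]).as_matrix(); T[:3,3]=s['eef_pos']
    return np.array(p['mtx']),T@np.array(p['hand_eye'])
def back(n,uv,z,P=None):
    K,T=P or pose(n); uv=np.atleast_2d(uv).astype(float)
    d=(T[:3,:3]@np.linalg.inv(K)@np.c_[uv,np.ones(len(uv))].T).T
    return T[:3,3]+d*((z-T[2,3])/d[:,2])[:,None]
def proj(n,X,P=None):
    K,T=P or pose(n); X=np.atleast_2d(X); c=(X-T[:3,3])@T[:3,:3]; u=c@K.T; return u[:,:2]/u[:,2:]
E
python3 - <<'E'
from h import *
a=snap('scene','s0.png');b=snap('top','t0.png')
s=env.observe();print(s['time'],s['eef_pos'],s['orientation'],s['gripper_width'])
for n in('scene','top','wrist'):
  p=optics.camera_params(n);print(n,{k:np.round(v,3).tolist() for k,v in p.items()})
for n in ['stand','rack','stem_a','cup','coaster','dropper1','water_pot','varnish','ball0_center']:
  for r in optics.trace('top',n)[:5]: print(n,round(r['p'],2),r['extent'],np.argwhere(r['mask']).mean(0)[::-1].round(1))
E
```

```text
0.1 [142.20175542 608.08792955 246.54422092] [-1.92019986e-04  1.14640519e-01  9.93406662e-01 -8.48112694e-04] 87.06744358647194
scene {'mtx': [[544.951, 0.0, 269.272], [0.0, 544.951, 208.361], [0.0, 0.0, 1.0]], 'T': [[-0.285, 0.685, -0.671, 1326.038], [0.959, 0.205, -0.198, 256.874], [0.001, -0.7, -0.715, 967.261], [0.0, 0.0, 0.0, 1.0]]}
top {'mtx': [[528.134, 0.0, 276.51], [0.0, 528.134, 212.92], [0.0, 0.0, 1.0]], 'T': [[0.013, -0.991, 0.135, 323.065], [-1.0, -0.014, -0.008, 11.954], [0.01, -0.135, -0.991, 1289.396], [0.0, 0.0, 0.0, 1.0]]}
wrist {'mtx': [[296.172, 0.0, 279.286], [0.0, 296.172, 206.721], [0.0, 0.0, 1.0]], 'hand_eye': [[-0.0, -0.953, -0.304, 84.544], [1.0, -0.0, 0.0, -0.358], [-0.001, -0.304, 0.953, -135.704], [0.0, 0.0, 0.0, 1.0]]}
stand 0.85 [229.0, 151.7, 344.3, 249.8] [286.6 199.2]
rack 0.65 [136.6, 160.5, 172.0, 258.7] [155.6 209.9]
stem_a 0.72 [138.9, 157.9, 162.6, 177.5] [150.1 166.5]
stem_a 0.6 [134.6, 239.5, 151.6, 248.1] [143.5 244.8]
stem_a 0.52 [230.5, 150.1, 348.6, 248.6] [287.  199.1]
stem_a 0.43 [138.3, 209.5, 154.3, 227.7] [145.1 218.2]
cup 0.79 [326.8, 104.4, 362.5, 141.5] [342.8 119.7]
cup 0.78 [391.5, 331.2, 436.2, 368.3] [413.2 347.2]
cup 0.27 [223.5, 154.9, 349.6, 246.7] [286.8 199.1]
coaster 0.77 [372.2, 196.5, 412.1, 245.0] [391.1 221.5]
coaster 0.73 [226.8, 152.6, 348.5, 245.2] [286.9 199.1]
dropper1 0.74 [192.4, 123.4, 201.0, 136.7] [197.7 128. ]
dropper1 0.46 [303.3, 93.5, 316.7, 110.4] [311.4 101.6]
dropper1 0.43 [242.6, 94.5, 247.4, 112.9] [246.3 103. ]
water_pot 0.9 [152.5, 91.6, 186.2, 126.0] [170.7 108. ]
water_pot 0.6 [372.3, 102.7, 397.9, 125.7] [384.3 115.2]
varnish 0.57 [370.6, 101.5, 397.6, 124.6] [384.3 114.6]
```

View pics/s0.png

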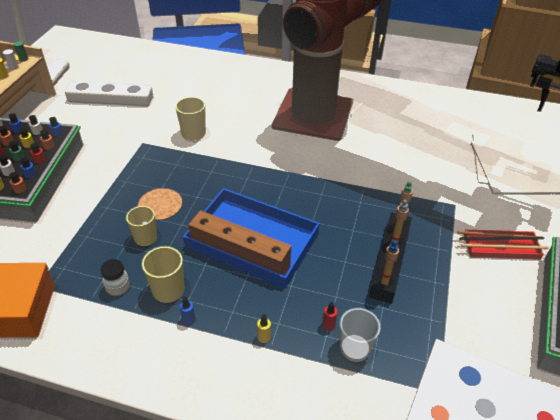

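View pics/t0.png

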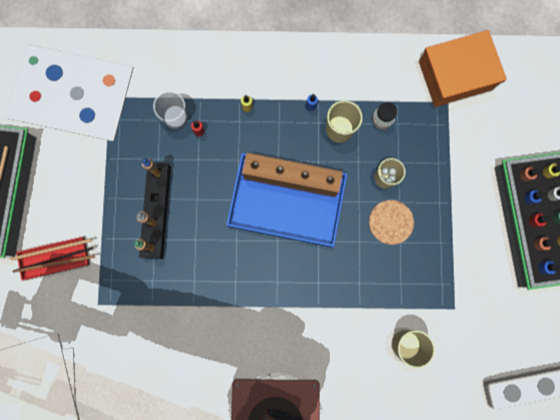

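The pictures show three cups: the ball-filled small one at top (390,173) / scene (143,226), a large empty one at top (343,120) / scene (165,275), and a medium one at top (415,348) / scene (192,118). By description I choose the smallest, at (390,173). The rack holds three stems: blue (147,162), grey (143,217) and green (138,244), with an empty socket at (154,198). The other droppers and pots are not needed.

Run:
```python
from h import *
a=cv2.imread('pics/s0.png');b=cv2.imread('pics/t0.png')
P=pose('top')
hsv=cv2.cvtColor(b,cv2.COLOR_BGR2HSV)
g=cv2.cvtColor(b,cv2.COLOR_BGR2GRAY)
for u0,v0 in [(255,165),(280,170),(305,175),(330,180)]:
    w=g[v0-7:v0+8,u0-7:u0+8].astype(float); t=(w.max()*0+60-w).clip(0)
    yy,xx=np.mgrid[v0-7:v0+8,u0-7:u0+8]; uv=(np.array([(xx*t).sum(),(yy*t).sum()])/t.sum())
    print('bore',uv.round(1),back('top',uv,78).round(1))
for n,uv in [('blue',(147,161)),('grey',(142,217)),('green',(138,244)),]: print(n,back('top',uv,160).round(0))
for uv in [(145,163),(171,164),(163,258),(138,257)]: print('rackcorner',back('top',uv,40).round(0))
print('empty socket',back('top',(154,198),40).round(0))
print('cup rim',back('top',(390.5,172.5),75).round(0),'coaster',back('top',(391.5,221.5),4).round(1))
print('bigcup',back('top',(344,121),80).round(0))
c1=cv2.resize(b[140:270,120:200],None,fx=3.5,fy=3.5,interpolation=2)
c2=cv2.resize(b[145:200,365:415],None,fx=6,fy=6,interpolation=2)
c3=cv2.resize(a[190:310,110:200],None,fx=3,fy=3,interpolation=2)
H=460;o=np.zeros((H,800,3),np.uint8);x=0
for c in(c1,c2[:, :],c3):
    h,w=c.shape[:2];w=min(w,800-x);o[:min(h,H),x:x+w]=c[:H,:w];x+=w
cv2.imwrite('pics/c1.png',o)
```

```text
bore [253.4 165.6] [[599.4  57.5  78. ]]
bore [278.8 170.6] [[588.3  -2.   78. ]]
bore [304.  175.7] [[576.9 -61.3  78. ]]
bore [329.8 180.8] [[ 565.7 -121.6   78. ]]
blue [[587. 287. 160.]]
grey [[464. 292. 160.]]
green [[406. 298. 160.]]
rackcorner [[611. 320.  40.]]
rackcorner [[609. 258.  40.]]
rackcorner [[383. 268.  40.]]
rackcorner [[384. 327.  40.]]
empty socket [[525. 295.  40.]]
cup rim [[ 588. -265.   75.]] coaster [[ 481.  -281.3    4. ]]
bigcup [[ 710. -155.   80.]]
```

View pics/c1.png

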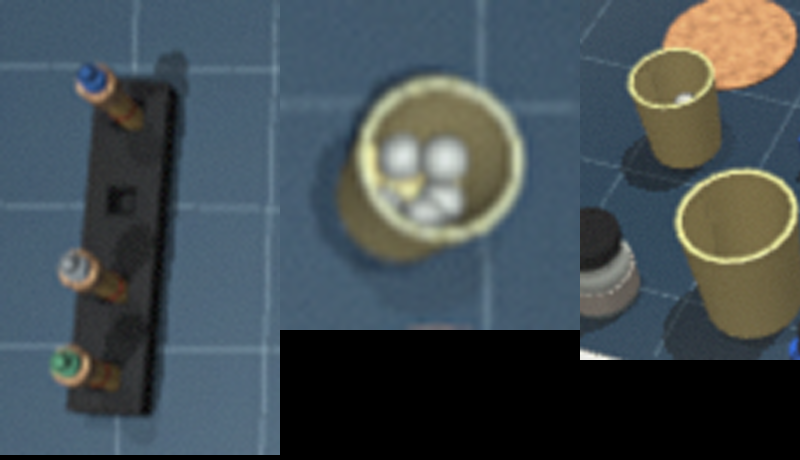

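The close crop confirms the smallest cup, which holds about five balls, and the grey, green and blue stems. I move over the rack for a close look.

Request:
carry_out(commands="-0.352 -0.239 -0.083 -0.045 -1;-0.352 -0.239 -0.083 -0.045 -1;-0.352 -0.239 -0.083 -0.045 -1;-0.352 -0.239 -0.083 -0.045 -1;-0.352 -0.239 -0.083 -0.045 -1;-0.352 -0.239 -0.083 -0.045 -1;-0.352 -0.239 -0.083 -0.045 -1;-0.352 -0.239 -0.083 -0.045 -1;-0.352 -0.239 -0.083 -0.045 -1;-0.352 -0.239 -0.083 -0.045 -1", grip_force=25)

```text
time: 1.55
eef_pos: [433.6, 292.8, 331.9]
orientation: [0.001, 0.095, 0.995, 0.0]
contact_force: [-0.4, 0.1, -0.4]
gripper_width: 87.2
grasp_force: 0.0
```

```bash
cat >> h.py <<'E'
def go(x,y,z,yaw=None):
    "shift in tool axes (mm) + turn to reach world TCP x,y,z and tool-x heading yaw (deg)"
    s=env.observe(); q=s['orientation']; M=R.from_quat([q[1],q[2],q[3],q[0]]).as_matrix()
    h=np.degrees(np.arctan2(M[1,0],M[0,0])); d=M.T@(np.array([x,y,z])-s['eef_pos'])
    t=0 if yaw is None else -np.radians((yaw-h+180)%360-180)
    return 'rows(m,rad): '+str((d/1000).round(4))+' turn %.3f'%t+' | now %s yaw %.1f t %.1f F %s w %.1f'%(np.round(s['eef_pos'],1),h,s['time'],np.round(s['contact_force'],1),s['gripper_width'])
E
python3 - <<'E'
from h import *
print(go(430,295,330))
P=pose('wrist');im=snap('wrist','w1.png')
for n in('stem_a','rack'):
  for r in optics.trace('wrist',n)[:5]:print(n,round(r['p'],2),r['extent'])
for c in [(587,287,166),(464,292,166),(406,298,166)]: print(proj('wrist',c,P).round(0))
E
```

```text
rows(m,rad): [0.004  0.0015 0.0019] turn 0.000 | now [433.6 292.8 331.9] yaw 169.1 t 1.6 F [-0.4  0.1 -0.4] w 87.2
stem_a 0.86 [292.8, 258.6, 309.5, 317.4]
stem_a 0.85 [277.8, 183.6, 298.6, 227.8]
stem_a 0.81 [272.8, 148.5, 292.6, 176.8]
stem_a 0.53 [8.9, 203.7, 186.8, 284.1]
stem_a 0.28 [249.0, 317.3, 266.1, 346.3]
rack 0.56 [264.2, 129.4, 316.4, 281.2]
[[299. 316.]]
[[284. 222.]]
[[279. 169.]]
```

View pics/w1.png

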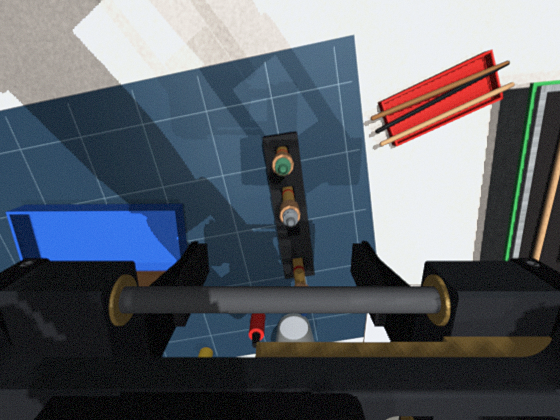

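Wrist view: green bust at (284,167), grey at (291,214), the rack around them. The blue one is hidden behind the fingers.

Run:
```python
from h import *
P=pose('wrist')
for uv in [(284,168),(291,215)]: print(back('wrist',uv,160,P).round(1))
# cork grip lower part & rack corners
for uv in [(264,137),(299,133),(315,276),(279,280)]: print('rack',back('wrist',uv,40,P).round(1))
print(go(404,303,260,169.4))
```

```text
[[402.3 305.9 160. ]]
[[454.7 304.1 160. ]]
rack [[375.6 284.2  40. ]]
rack [[379.3 333.4  40. ]]
rack [[607.9 321.7  40. ]]
rack [[604.3 262.6  40. ]]
rows(m,rad): [0.0272 0.0022 0.0704] turn -0.000 | now [430.4 295.8 330.4] yaw 169.4 t 1.7 F [-0.2  0.2 -0.3] w 87.1
```

Request:
carry_out(commands="0.0276 0.0042 0.05 0 -1;0.0276 0.0042 0.1 0 -1;0.0276 0.0042 0.14 0 -1;0.0276 0.0042 0.17 0 -1;0.0276 0.0042 0.19 0 -1;0.0276 0.0042 0.1964 0 -1;0.0276 0.0042 0.1964 0 -1;0.0276 0.0042 0.1964 0 -1")

```text
time: 2.5
eef_pos: [404.6, 305.8, 135.4]
orientation: [0.001, 0.092, 0.996, 0.001]
contact_force: [0.1, 0.8, 1.7]
gripper_width: 86.9
grasp_force: 0.0
```

Request:
carry_out(commands="0 0 0 0 0.5;0 0 0 0 1;0 0 0 0 1;0 0 0 0 1;0 0 0 0 1;0 0 0 0 1;0 0 0 0 1;0 0 0 0 1", grip_force=30)

```text
time: 3.3
eef_pos: [404.3, 304.8, 134.1]
orientation: [-0.0, 0.092, 0.996, -0.0]
contact_force: [0.1, 0.2, -0.8]
gripper_width: 31.0
grasp_force: 0.0
```

Run:
```python
from h import *
print(go(404,305,134))
P=pose('wrist');im=snap('wrist','w2.png');snap('scene','s2.png')
s=env.observe();print(s['grasp_force'])
```

```text
rows(m,rad): [0.0003 0.0001 0.0001] turn 0.000 | now [404.3 304.8 134.1] yaw 169.4 t 3.3 F [ 0.1  0.2 -0.8] w 31.0
30.428741657871683
```

View pics/w2.png

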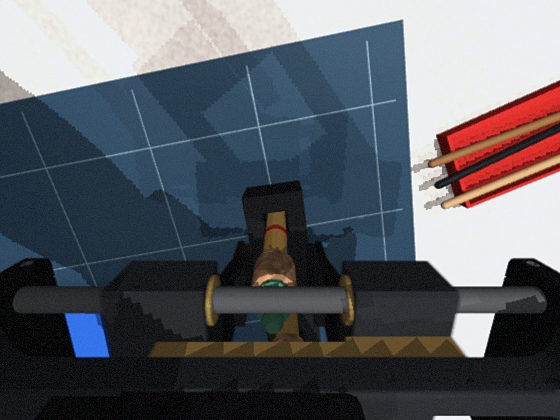

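The stem is between the fingers: cork at (275,265), red band at (275,228). The width still reads 31 mm, so I let the fingers settle.

Request:
carry_out(commands="0 0 0 0 1;0 0 0 0 1;0 0 0 0 1")

```text
time: 3.7
eef_pos: [404.3, 304.8, 134.1]
orientation: [-0.0, 0.092, 0.996, -0.0]
contact_force: [-0.1, 0.9, -0.4]
gripper_width: 23.3
grasp_force: 29.9
```

Request:
carry_out(commands="0 0 -0.03 0 1;0 0 -0.06 0 1;0 0 -0.1 0 1;0 0 -0.15 0 1;0 0 -0.18 0 1;0 0 -0.18 0 1")

```text
time: 4.3
eef_pos: [406.5, 306.0, 320.2]
orientation: [0.004, 0.092, 0.996, 0.003]
contact_force: [0.6, 0.4, -1.3]
gripper_width: 23.4
grasp_force: 29.9
```

Request:
carry_out(commands="-0.302 -0.274 0 0 1;-0.302 -0.274 0 0 1;-0.302 -0.274 0 0 1;-0.302 -0.274 0 0 1;-0.302 -0.274 0 0 1;-0.302 -0.274 0 0 1;-0.302 -0.274 0 0 1;-0.302 -0.274 0 0 1;-0.302 -0.274 0 0 1;-0.302 -0.274 0 0 1")

```text
time: 5.3
eef_pos: [650.7, -21.5, 311.7]
orientation: [-0.002, 0.094, 0.996, 0.0]
contact_force: [0.2, 1.0, -1.3]
gripper_width: 22.8
grasp_force: 29.9
```

Request:
carry_out(commands="0 0 0 0 1;0 0 0 0 1")

```text
time: 5.5
eef_pos: [650.1, -18.3, 314.1]
orientation: [-0.0, 0.091, 0.996, 0.0]
contact_force: [0.3, 0.2, -1.1]
gripper_width: 23.7
grasp_force: 29.9
```

Run:
```python
from h import *
print(go(650,-20,310))
P=pose('wrist');im=snap('wrist','w3.png')
import pickle;pickle.dump(P,open('P3.pkl','wb'))
K,T=P;print(T[:3,3])
for r in optics.trace('wrist','stand')[:2]:print(r['p'],r['extent'])
c=np.array([582.6,-31.9,78])
for k in(-90,-30,30,90):print(proj('wrist',c+k*np.array([.185,.983,0]),P).round(0))
```

```text
rows(m,rad): [-0.0002 -0.0017  0.0041] turn 0.000 | now [650.1 -18.3 314.1] yaw 169.5 t 5.5 F [ 0.3  0.2 -1.1] w 23.7
[566.93390407  -3.2940957  449.83344313]
0.88 [147.5, 4.0, 365.6, 154.4]
[[184. 130.]]
[[234. 130.]]
[[283. 130.]]
[[332. 130.]]
```

View pics/w3.png

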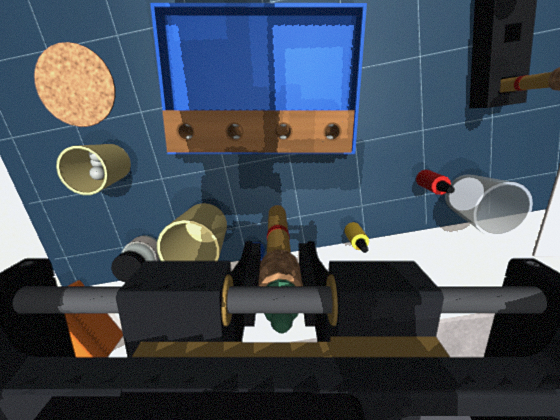

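The bores show at (186,131), (235,131), (284,131) and (332,131), within 2 px of the prediction. The stem hangs from the jaws with its foot at about (278,208).

Run:
```python
from h import *
import pickle;P=pickle.load(open('P3.pkl','rb'))
im=cv2.imread('pics/w3.png');g=cv2.cvtColor(im,cv2.COLOR_BGR2GRAY).astype(float)
B=[]
for u0,v0 in [(186,131),(235,131),(284,131),(332,131)]:
    w=g[v0-8:v0+9,u0-8:u0+9];t=(60-w).clip(0);yy,xx=np.mgrid[v0-8:v0+9,u0-8:u0+9]
    uv=np.array([(xx*t).sum(),(yy*t).sum()])/t.sum();B.append(back('wrist',uv,78,P)[0]);print(uv.round(1),B[-1].round(1))
print('mean',np.mean(B,0))
tcp=[650.1,-18.3,314.1]
print('foot pred',proj('wrist',[650.1,-18.3,314.1-126],P).round(0),'grip',proj('wrist',[650.1,-18.3,308],P).round(0),'band low',proj('wrist',[650.1,-18.3,188+56],P).round(0))
print('coaster',back('wrist',(75,84),4,P).round(0),'cup rim',back('wrist',(87.5,171),75,P).round(0))
c=np.array([582,-31.5]);e=np.array([.185,.983])
print(go(*(c+90*e),220))
```

```text
[185.1 129.8] [ 565.9 -119.2   78. ]
[231.6 131.1] [577.6 -64.   78. ]
[282.2 132.1] [590.   -3.6  78. ]
[333.7 130.9] [600.1  58.3  78. ]
mean [583.41091673 -32.12506879  78.        ]
foot pred [[279. 208.]] grip [[280. 276.]] band low [[280. 231.]]
coaster [[ 478. -276.    4.]] cup rim [[ 592. -257.   75.]]
rows(m,rad): [0.0645 0.0647 0.0945] turn 0.000 | now [650.3 -18.4 314.6] yaw 169.5 t 5.6 F [ 0.7 -0.9  0.4] w 22.9
```

Request:
carry_out(commands="0.0635 0.0644 0 0 1;0.0635 0.0644 0 0 1;0.0635 0.0644 0.04 0 1;0.0635 0.0644 0.08 0 1;0.0635 0.0644 0.1 0 1;0.0635 0.0644 0.1 0 1;0.0635 0.0644 0.1 0 1", grip_force=40)

```text
time: 6.3
eef_pos: [600.2, 55.7, 215.1]
orientation: [0.0, 0.092, 0.996, 0.0]
contact_force: [0.7, 0.2, -0.2]
gripper_width: 23.1
grasp_force: 39.9
```

Request:
carry_out(commands="0 0 0.006 0 1;0 0 0.012 0 1;0 0 0.018 0 1;0 0 0.022 0 1;0 0 0.024 0 1;0 0 0.024 0 1")

```text
time: 6.9
eef_pos: [602.2, 55.5, 193.7]
orientation: [0.003, 0.092, 0.996, 0.001]
contact_force: [-0.9, 2.6, 1.3]
gripper_width: 22.9
grasp_force: 39.9
```

Run:
```python
from h import *
print(go(599.6,56.5,148))
```

```text
rows(m,rad): [0.003  0.0004 0.0457] turn 0.000 | now [602.2  55.5 193.7] yaw 169.4 t 6.9 F [-0.9  2.6  1.3] w 22.9
```

Request:
carry_out(commands="0.001 0 0.006 0 1;0.001 0 0.012 0 1;0.001 0 0.018 0 1;0.001 0 0.024 0 1;0.001 0 0.03 0 1;0.001 0 0.034 0 1;0.001 0 0.036 0 1;0.001 0 0.036 0 1")

```text
time: 7.7
eef_pos: [599.5, 55.8, 153.7]
orientation: [0.0, 0.092, 0.996, 0.001]
contact_force: [0.5, 3.2, 1.8]
gripper_width: 23.5
grasp_force: 40.0
```

Run:
```python
from h import *
print(go(599.6,56.5,148))
```

```text
rows(m,rad): [-0.      0.0007  0.0057] turn 0.000 | now [599.5  55.8 153.7] yaw 169.4 t 7.7 F [0.5 3.2 1.8] w 23.5
```

Request:
carry_out(commands="0 0 0.003 0 1;0 0 0.005 0 1;0 0 0.0057 0 1;0 0 0.0057 0 1;0 0 0.0057 0 1")

```text
time: 8.2
eef_pos: [599.4, 55.7, 148.4]
orientation: [0.0, 0.092, 0.996, 0.0]
contact_force: [0.4, 3.6, 4.5]
gripper_width: 22.8
grasp_force: 40.0
```

Run:
```python
from h import *
print(go(599.6,56.5,148))
a=snap('scene','s3.png')
P=pose('scene')
for z in (78,86,110,127,155,180): print(z,proj('scene',[599.6,56.5,z],P).round(1))
u,v=proj('scene',[599.6,56.5,95],P)[0].astype(int)
cv2.imwrite('pics/c3.png',cv2.resize(a[v-40:v+40,u-50:u+50,::-1],None,fx=7,fy=7,interpolation=2));print(u-50,v-40)
```

```text
rows(m,rad): [-0.0001  0.0009  0.0004] turn 0.000 | now [599.4  55.7 148.4] yaw 169.4 t 8.2 F [0.4 3.6 4.5] w 22.8
78 [[275.7 247.6]]
86 [[275.7 245.2]]
110 [[275.8 237.7]]
127 [[275.9 232.3]]
155 [[276.  223.1]]
180 [[276.2 214.5]]
225 202
```

View pics/c3.png

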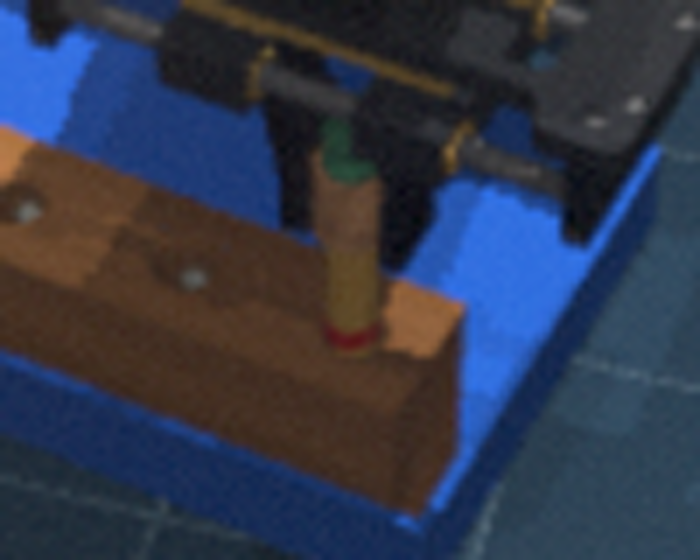

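The band sits at the block's top; the thin brass strip below it, at (352,350) in the crop, is what the chamfer gap shows. I release with the fingers partly open and retreat.

Request:
carry_out(commands="0 0 0.0005 0 1;0 0 0.0005 0 1;0 0 0.0005 0 0;0 0 0.0005 0 0;0 0 0.0005 0 0;0 0 0.0005 0 0;0 0 0.0005 0 0")

```text
time: 8.95
eef_pos: [599.0, 54.9, 147.5]
orientation: [-0.0, 0.092, 0.996, -0.0]
contact_force: [-0.2, -0.0, 0.9]
gripper_width: 43.0
grasp_force: 0.0
```

Run:
```python
from h import *
print(go(599.6,56.5,300))
a=snap('scene','s4.png')
```

```text
rows(m,rad): [-0.0002  0.0016 -0.1525] turn 0.000 | now [599.   54.9 147.5] yaw 169.4 t 8.9 F [-0.2 -0.   0.9] w 43.0
```

Request:
carry_out(commands="0 0 -0.03 0 0;0 0 -0.08 0 0;0 0 -0.13 0 0;0.03 0.05 -0.17 0 -1;0.03 0.1 -0.17 0 -1;0.03 0.15 -0.17 0 -1;0.03 0.2 -0.17 0 -1;0.03 0.233 -0.17 0 -1;0.03 0.233 -0.17 0 -1;0.03 0.233 -0.17 0 -1")

```text
time: 10.0
eef_pos: [612.2, 290.9, 317.0]
orientation: [-0.001, 0.091, 0.996, -0.001]
contact_force: [0.8, 0.5, -0.3]
gripper_width: 85.1
grasp_force: 0.0
```

Request:
carry_out(commands="0 0 0 0 -1;0 0 0 0 -1")

```text
time: 10.2
eef_pos: [612.8, 288.3, 318.2]
orientation: [0.0, 0.093, 0.996, -0.0]
contact_force: [-0.7, -0.9, -0.6]
gripper_width: 86.4
grasp_force: 0.0
```

Run:
```python
from h import *
P=pose('wrist');im=snap('wrist','w5.png')
print(go(582,294,134))
hsv=cv2.cvtColor(im,cv2.COLOR_RGB2HSV)
for r in optics.trace('wrist','stem_d')[:4]:
  m=r['mask'];ys,xs=np.nonzero(m);print(round(r['p'],2),r['extent'])
for X in [(582,294,166),(522,298,40),(462,302,166),(582,294,40)]:print(X,proj('wrist',X,P).round(0))
cv2.imwrite('pics/c5.png',cv2.resize(im[60:270,180:400,::-1],None,fx=2.5,fy=2.5,interpolation=2))
```

```text
rows(m,rad): [ 0.0314 -0.0002  0.1844] turn 0.000 | now [612.8 288.3 318.4] yaw 169.3 t 10.2 F [-0.8 -0.2 -0.3] w 87.0
0.95 [249.9, 30.0, 274.1, 70.6]
0.95 [47.1, 197.3, 116.0, 238.2]
0.91 [270.6, 150.2, 291.8, 178.3]
(582, 294, 166) [[279. 169.]]
(522, 298, 40) [[274. 107.]]
(462, 302, 166) [[263.  31.]]
(582, 294, 40) [[279. 153.]]
```

View pics/c5.png

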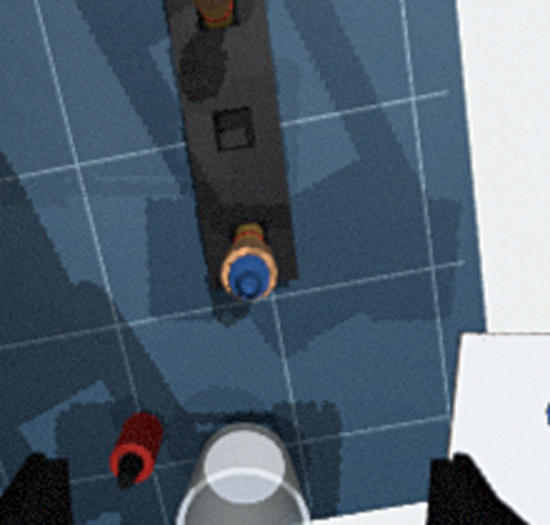

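The blue bust's tip is at about (279,174); the empty socket is next to it and the pot and red bottle are well clear. Grasp it.

Request:
carry_out(commands="0.0294 0 0.05 0 -1;0.0294 0 0.1 0 -1;0.0294 0 0.14 0 -1;0.0294 0 0.17 0 -1;0.0294 0 0.184 0 -1;0.0294 0 0.1844 0 -1;0.0294 0 0.1844 0 0;0.0294 0 0.1844 0 1;0.0294 0 0.1844 0 1;0.0294 0 0.1844 0 1")

```text
time: 11.3
eef_pos: [584.5, 295.5, 135.2]
orientation: [0.001, 0.092, 0.996, 0.001]
contact_force: [0.3, 0.0, 0.2]
gripper_width: 62.9
grasp_force: 0.0
```

Request:
carry_out(commands="0 0 0 0 1;0 0 0 0 1;0 0 0 0 1;0 0 0 0 1;0 0 0 0 1;0 0 0 0 1;0 0 0 0 1;0 0 0 0 1;0 0 0 0 1;0 0 0 0 1")

```text
time: 12.3
eef_pos: [583.6, 295.1, 133.5]
orientation: [-0.0, 0.092, 0.996, -0.0]
contact_force: [-0.4, -0.4, -0.6]
gripper_width: 22.8
grasp_force: 40.0
```

Run:
```python
from h import *
print(go(584,294,134))
```

```text
rows(m,rad): [-0.0006 -0.001  -0.0005] turn 0.000 | now [583.6 295.1 133.5] yaw 169.4 t 12.3 F [-0.4 -0.4 -0.6] w 22.8
```

Request:
carry_out(commands="0 0 -0.03 0 1;0 0 -0.07 0 1;0 0 -0.12 0 1;0 0 -0.17 0 1;0 0 -0.205 0 1;0 0 -0.205 0 1")

```text
time: 12.9
eef_pos: [586.0, 296.1, 346.9]
orientation: [0.006, 0.092, 0.996, 0.003]
contact_force: [0.9, 0.3, 0.3]
gripper_width: 22.9
grasp_force: 40.0
```

Request:
carry_out(commands="-0.06 -0.292 0 0 1;-0.06 -0.292 0 0 1;-0.06 -0.292 0 0 1;-0.06 -0.292 0 0 1;-0.06 -0.292 0 0 1;-0.06 -0.292 0 0 1;-0.06 -0.292 0 0 1;-0.06 -0.292 0 0 1;-0.06 -0.292 0 0 1")

```text
time: 13.8
eef_pos: [588.8, -2.1, 337.8]
orientation: [-0.001, 0.092, 0.996, 0.0]
contact_force: [1.2, -0.9, -0.2]
gripper_width: 23.0
grasp_force: 40.0
```

Run:
```python
from h import *
print(go(588.5,-2.5,213))
```

```text
rows(m,rad): [ 1.000e-04 -5.000e-04  1.248e-01] turn 0.000 | now [588.8  -2.1 337.8] yaw 169.4 t 13.8 F [ 1.2 -0.9 -0.2] w 23.0
```

Request:
carry_out(commands="0 0 0.04 0 1;0 0 0.08 0 1;0 0 0.11 0 1;0 0 0.125 0 1;0 0 0.13 0 1;0 0 0.136 0 1;0 0 0.142 0 1;0 0 0.148 0 1;0 0 0.148 0 1")

```text
time: 14.7
eef_pos: [588.8, -2.7, 190.3]
orientation: [-0.0, 0.092, 0.996, 0.0]
contact_force: [-0.9, 1.2, -1.3]
gripper_width: 23.2
grasp_force: 40.0
```

Run:
```python
from h import *
print(go(588.5,-2.5,151.5))
```

```text
rows(m,rad): [0.0003 0.0001 0.0388] turn 0.000 | now [588.8  -2.7 190.3] yaw 169.4 t 14.7 F [-0.9  1.2 -1.3] w 23.2
```

Request:
carry_out(commands="0 0 0.006 0 1;0 0 0.012 0 1;0 0 0.018 0 1;0 0 0.024 0 1;0 0 0.03 0 1;0 0 0.035 0 1;0 0 0.038 0 1;0 0 0.038 0 1;0 0 0.038 0 1;0 0 0.038 0 1")

```text
time: 15.7
eef_pos: [588.3, -2.8, 151.6]
orientation: [-0.001, 0.092, 0.996, 0.0]
contact_force: [-1.9, 1.8, -4.4]
gripper_width: 22.8
grasp_force: 40.0
```

Run:
```python
from h import *
print(go(588.5,-2.5,151.5))
```

```text
rows(m,rad): [-0.0001  0.0003  0.0001] turn 0.000 | now [588.3  -2.8 151.6] yaw 169.4 t 15.7 F [-1.9  1.8 -4.4] w 22.8
```

Request:
carry_out(commands="0 0 0 0 0;0 0 0 0 0;0 0 0 0 0;0 0 0 0 0;0 0 0 0 0;0 0 -0.03 0 0;0 0 -0.08 0 0;0 0 -0.13 0 0;0 0 -0.17 0 0;0 0 -0.17 0 0")

```text
time: 16.7
eef_pos: [592.0, -3.3, 331.1]
orientation: [0.007, 0.092, 0.996, -0.0]
contact_force: [0.4, 0.0, 0.8]
gripper_width: 43.0
grasp_force: 0.0
```

Request:
carry_out(commands="0.172 0.276 0 0 -1;0.172 0.276 0 0 -1;0.172 0.276 0 0 -1;0.172 0.276 0 0 -1;0.172 0.276 0 0 -1;0.172 0.276 0 0 -1;0.172 0.276 0 0 -1;0.172 0.276 0 0 -1;0.172 0.276 0 0 -1")

```text
time: 17.6
eef_pos: [470.4, 300.1, 321.9]
orientation: [-0.0, 0.091, 0.996, -0.0]
contact_force: [0.8, -0.1, -0.5]
gripper_width: 86.6
grasp_force: 0.0
```

Run:
```python
from h import *
P=pose('wrist');im=snap('wrist','w6.png')
print(go(462,302,134))
for r in optics.trace('wrist','stem_d')[:4]: print(round(r['p'],2),r['extent'])
for X in [(462,302,166),(462,302,155)]:print(X,proj('wrist',X,P).round(0))
```

```text
rows(m,rad): [0.0091 0.0011 0.188 ] turn 0.000 | now [470.8 299.4 322. ] yaw 169.4 t 17.6 F [-0.8  0.5  0.5] w 86.8
0.62 [268.2, 164.3, 289.3, 201.3]
(462, 302, 166) [[280. 191.]]
(462, 302, 155) [[280. 188.]]
```

Request:
carry_out(commands="0.007 0.001 0.05 0 -1;0.007 0.001 0.1 0 -1;0.007 0.001 0.14 0 -1;0.007 0.001 0.17 0 -1;0.007 0.001 0.186 0 -1;0.007 0.001 0.188 0 -1;0.007 0.001 0.188 0 0;0.007 0.001 0.188 0 1;0.007 0.001 0.188 0 1;0.007 0.001 0.188 0 1")

```text
time: 18.7
eef_pos: [464.7, 302.5, 135.8]
orientation: [0.001, 0.092, 0.996, 0.001]
contact_force: [0.2, -0.7, -0.0]
gripper_width: 62.6
grasp_force: 0.0
```

Request:
carry_out(commands="0 0 0 0 1;0 0 0 0 1;0 0 0 0 1;0 0 0 0 1;0 0 0 0 1;0 0 0 0 1;0 0 0 0 1;0 0 0 0 1;0 0 0 0 1;0 0 0 0 1")

```text
time: 19.7
eef_pos: [463.9, 302.3, 134.5]
orientation: [-0.0, 0.092, 0.996, -0.0]
contact_force: [1.0, 0.5, -0.3]
gripper_width: 23.1
grasp_force: 39.9
```

Run:
```python
from h import *
print(go(577.4,-61.7,345))
```

```text
rows(m,rad): [-0.1784 -0.3369 -0.2105] turn 0.000 | now [463.9 302.3 134.5] yaw 169.4 t 19.7 F [ 1.   0.5 -0.3] w 23.1
```

Request:
carry_out(commands="0 0 -0.03 0 1;0 0 -0.07 0 1;0 0 -0.12 0 1;0 0 -0.17 0 1;0 0 -0.21 0 1;0 0 -0.21 0 1")

```text
time: 20.3
eef_pos: [466.4, 303.4, 352.5]
orientation: [0.005, 0.092, 0.996, 0.003]
contact_force: [0.7, 0.4, -0.4]
gripper_width: 23.1
grasp_force: 39.9
```

Request:
carry_out(commands="-0.178 -0.337 0 0 1;-0.178 -0.337 0 0 1;-0.178 -0.337 0 0 1;-0.178 -0.337 0 0 1;-0.178 -0.337 0 0 1;-0.178 -0.337 0 0 1;-0.178 -0.337 0 0 1;-0.178 -0.337 0 0 1;-0.178 -0.337 0 0 1;-0.178 -0.337 0 0 1")

```text
time: 21.3
eef_pos: [576.7, -62.2, 343.3]
orientation: [-0.001, 0.093, 0.996, 0.0]
contact_force: [0.1, -0.1, -2.1]
gripper_width: 23.0
grasp_force: 39.9
```

Run:
```python
from h import *
print(go(577.4,-61.7,190))
```

```text
rows(m,rad): [-0.001   0.0005  0.1533] turn 0.000 | now [576.7 -62.2 343.3] yaw 169.3 t 21.3 F [ 0.1 -0.1 -2.1] w 23.0
```

Request:
carry_out(commands="0 0 0.04 0 1;0 0 0.08 0 1;0 0 0.11 0 1;0 0 0.13 0 1;0 0 0.136 0 1;0 0 0.142 0 1;0 0 0.148 0 1;0 0 0.154 0 1;0 0 0.154 0 1")

```text
time: 22.2
eef_pos: [576.9, -61.1, 190.4]
orientation: [-0.0, 0.092, 0.996, 0.0]
contact_force: [-0.4, 2.3, -2.9]
gripper_width: 22.8
grasp_force: 39.9
```

Run:
```python
from h import *
print(go(577,-62,164.3))
```

```text
rows(m,rad): [-0.0003 -0.0009  0.0261] turn 0.000 | now [576.9 -61.1 190.4] yaw 169.4 t 22.2 F [-0.4  2.3 -2.9] w 22.8
```

Request:
carry_out(commands="0 0 0.006 0 1;0 0 0.012 0 1;0 0 0.018 0 1;0 0 0.024 0 1;0 0 0.026 0 1;0 0 0.026 0 1;0 0 0.026 0 1;0 0 0.026 0 1")

```text
time: 23.0
eef_pos: [576.7, -61.6, 164.1]
orientation: [-0.0, 0.092, 0.996, 0.0]
contact_force: [-1.2, 1.5, -1.6]
gripper_width: 23.0
grasp_force: 39.9
```

Run:
```python
from h import *
print(go(577,-62,164.3))
```

```text
rows(m,rad): [-0.0003 -0.0003 -0.0002] turn 0.000 | now [576.7 -61.6 164.1] yaw 169.4 t 23.0 F [-1.2  1.5 -1.6] w 23.0
```

Request:
carry_out(commands="0 0 0 0 0;0 0 0 0 0;0 0 0 0 0;0 0 0 0 0;0 0 0 0 0;0 0 -0.03 0 0;0 0 -0.08 0 0;0 0 -0.13 0 0;0 0 -0.17 0 0;0 0 -0.17 0 0")

```text
time: 24.0
eef_pos: [579.8, -62.4, 342.9]
orientation: [0.007, 0.092, 0.996, -0.001]
contact_force: [1.1, -0.7, 0.4]
gripper_width: 43.5
grasp_force: 0.0
```

Request:
carry_out(commands="-0.097 -0.178 0 0 -1;-0.097 -0.178 0 0 -1;-0.097 -0.178 0 0 -1;-0.097 -0.178 0 0 -1;-0.097 -0.178 0 0 -1;-0.097 -0.178 0 0 -1;-0.097 -0.178 0 0 -1")

```text
time: 24.7
eef_pos: [639.4, -253.6, 333.9]
orientation: [-0.0, 0.092, 0.996, 0.0]
contact_force: [-0.6, 0.3, -0.1]
gripper_width: 85.3
grasp_force: 0.0
```

Run:
```python
from h import *
P=pose('wrist');w=snap('wrist','w7.png');s=snap('scene','s7.png');snap('top','t7.png')
import pickle;pickle.dump(P,open('P7.pkl','wb'))
print(go(590,-261,200))
for r in optics.trace('wrist','cup')[:4]: print(round(r['p'],2),r['extent'])
A=cv2.resize(s[190:275,180:310],None,fx=6,fy=6,interpolation=2)[:510,:]
B=w
cv2.imwrite('pics/c7.png',A[:,:,::-1]);
```

```text
rows(m,rad): [ 0.0475 -0.017   0.1352] turn 0.000 | now [ 639.7 -252.9  335.2] yaw 169.5 t 24.9 F [0.3 0.7 1. ] w 87.1
0.96 [327.3, 180.8, 391.8, 245.1]
0.73 [238.4, 116.3, 288.2, 169.3]
0.45 [332.1, 0.0, 547.4, 131.1]
```

View pics/c7.png

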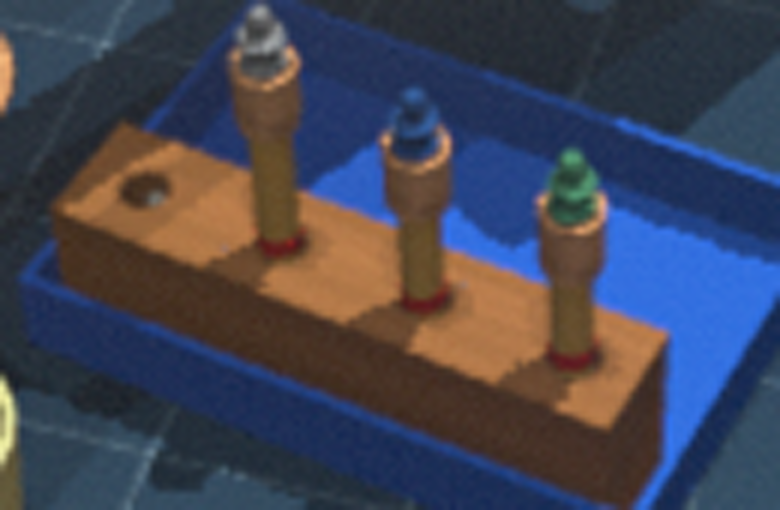

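View pics/w7.png

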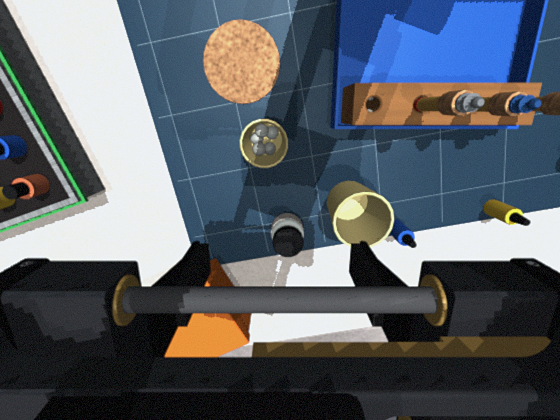

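The stems stand with their bands level with the block. In the wrist view the small ball cup's rim centre is (264,143), the coaster (242,61), the varnish (288,235) and the big cup (361,215).

Run:
```python
from h import *
import pickle;P=pickle.load(open('P7.pkl','rb'))
x=back('wrist',(264,143),75,P)[0];print('cup',x,back('wrist',(241,143),75,P)[0]-x)
print('coaster',back('wrist',(242,61),4,P)[0])
# stand centre in world, -x wall
print('bores now?',proj('wrist',[566.3,-120.5,78],P).round(0))
print(go(x[0],x[1],46,169.4))
```

```text
cup [ 590.04073382 -264.65219872   75.        ] [-5.53180708e+00 -2.95862931e+01  5.68434189e-14]
coaster [ 477.71910786 -277.33065217    4.        ]
bores now? [[373. 103.]]
rows(m,rad): [ 0.047  -0.0204  0.2893] turn 0.002 | now [ 639.7 -253.1  335.3] yaw 169.5 t 24.9 F [ 0.5  0.5 -0.1] w 87.0
```

Request:
carry_out(commands="0.047 -0.0204 0.03 0 -1;0.047 -0.0204 0.08 0 -1;0.047 -0.0204 0.13 0 -1;0.047 -0.0204 0.18 0 -1;0.047 -0.0204 0.22 0 -1;0.047 -0.0204 0.25 0 -1;0.047 -0.0204 0.27 0 -1;0.047 -0.0204 0.285 0 -1;0.047 -0.0204 0.2893 0 -1;0.047 -0.0204 0.2893 0 -1", grip_force=12)

```text
time: 25.9
eef_pos: [589.9, -265.7, 45.5]
orientation: [0.0, 0.092, 0.996, -0.0]
contact_force: [1.0, 0.2, 0.6]
gripper_width: 87.1
grasp_force: 0.0
```

Request:
carry_out(commands="0 0 0 0 -0.7;0 0 0 0 -0.3;0 0 0 0 0.5;0 0 0 0 1;0 0 0 0 1;0 0 0 0 1;0 0 0 0 1;0 0 0 0 1")

```text
time: 26.7
eef_pos: [590.2, -266.0, 46.0]
orientation: [0.001, 0.092, 0.996, -0.0]
contact_force: [-0.0, 2.2, 6.3]
gripper_width: 62.4
grasp_force: 11.8
```

Run:
```python
from h import *
print(go(590,-265,46))
snap('scene','s8.png')
for r in optics.trace('scene','cup')[:3]: print(round(r['p'],2),r['extent'])
```

```text
rows(m,rad): [0.0004 0.001  0.    ] turn 0.000 | now [ 590.2 -266.    46. ] yaw 169.4 t 26.7 F [-0.   2.2  6.3] w 62.4
0.95 [126.0, 205.6, 154.3, 244.4]
0.77 [142.4, 247.8, 186.8, 302.0]
0.74 [173.0, 94.9, 209.8, 138.3]
```

Request:
carry_out(commands="0 0 0 0 -1;0 0 0 0 -1;0 0 0 0 -1;0 0 -0.025 0 -1;0 0 -0.025 0 -1;0 0 -0.025 0 0;0 0 -0.025 0 1;0 0 -0.025 0 1;0 0 -0.025 0 1;0 0 -0.025 0 1", grip_force=15)

```text
time: 27.8
eef_pos: [589.2, -265.6, 69.3]
orientation: [-0.001, 0.092, 0.996, 0.0]
contact_force: [0.5, 0.2, -3.2]
gripper_width: 62.2
grasp_force: 15.0
```

Request:
carry_out(commands="0 0 0 0 1;0 0 0 0 1;0 0 0 0 1;0 0 0 0 1;0 0 -0.01 0 1;0 0 -0.02 0 1;0 0 -0.04 0 1;0 0 -0.06 0 1;0 0 -0.06 0 1")

```text
time: 28.7
eef_pos: [592.3, -267.4, 135.3]
orientation: [0.004, 0.092, 0.996, -0.002]
contact_force: [1.5, 0.2, -1.2]
gripper_width: 62.0
grasp_force: 15.0
```

Run:
```python
from h import *
print(go(393,3.5,190,169.4))
snap('scene','s9.png')
for r in optics.trace('scene','cup')[:3]: print(round(r['p'],2),r['extent'])
P=pose('scene')
```

```text
rows(m,rad): [ 0.2452  0.2296 -0.0572] turn 0.000 | now [ 592.3 -267.4  135.3] yaw 169.4 t 28.7 F [ 1.5  0.2 -1.2] w 62.0
0.92 [173.7, 97.1, 208.3, 137.7]
0.69 [142.1, 249.2, 186.2, 302.2]
0.66 [120.5, 183.4, 151.7, 227.0]
```

Request:
carry_out(commands="0.02 0.02 -0.055 0 1;0.05 0.047 -0.057 0 1;0.08 0.075 -0.057 0 1;0.11 0.103 -0.057 0 1;0.14 0.131 -0.057 0 1;0.17 0.159 -0.057 0 1;0.2 0.187 -0.057 0 1;0.23 0.215 -0.057 0 1;0.2452 0.2296 -0.057 0 1;0.2452 0.2296 -0.057 0 1")

```text
time: 29.8
eef_pos: [388.6, 6.9, 185.9]
orientation: [-0.001, 0.091, 0.996, 0.0]
contact_force: [1.2, -1.1, -1.5]
gripper_width: 62.3
grasp_force: 15.0
```

Run:
```python
from h import *
print(go(393,3.5,84,169.4))
P=pose('wrist');w=snap('wrist','w10.png')
s=snap('scene','s10.png')
A=cv2.resize(w[:,100:460],(480,560));B=cv2.resize(s[120:300,150:340],None,fx=1.6,fy=1.6)
o=np.zeros((560,784,3),np.uint8);o[:,:480]=A;o[:B.shape[0],480:784]=B[:,:304]
cv2.imwrite('pics/c10.png',o[:,:,::-1])
```

```text
rows(m,rad): [-0.0052 -0.0026  0.1019] turn 0.003 | now [388.6   6.9 185.9] yaw 169.6 t 29.8 F [ 1.2 -1.1 -1.5] w 62.3
```

View pics/c10.png

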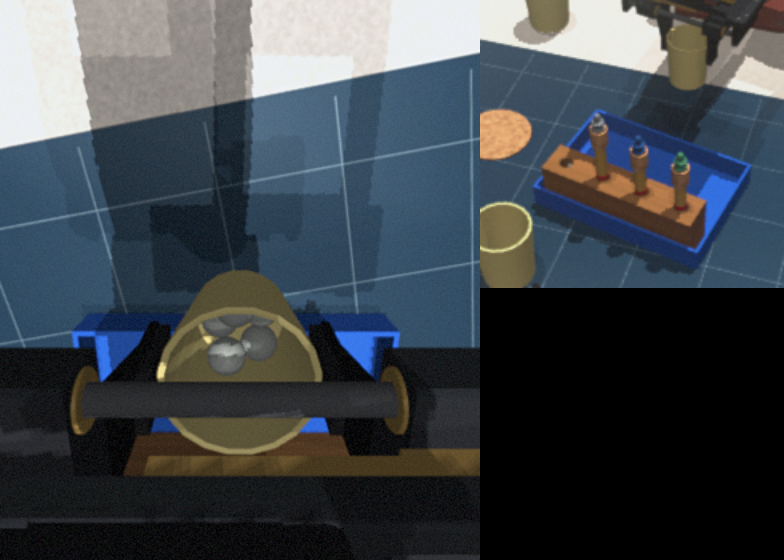

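The cup hangs upright from the jaws with its balls at about (235,345), and the tray's near wall edge is at row 237 of the wrist picture.

Run:
```python
from h import *
P=pose('wrist')
print(proj('wrist',[437.5,-4.7,38],P),proj('wrist',[437.5-24,-4.7-128,38],P),proj('wrist',[437.5+24,-4.7+128,38],P))
# corners seen in w10 crop: (73,318),(398,318) -> full px
for c in [(73,318),(398,318)]: print(back('wrist',(100+c[0]*.75,c[1]*.75),38,P).round(1))
```

```text
[[278.63184744 244.60263798]] [[154.66160545 244.45226215]] [[402.53230749 244.75292917]]
[[ 407.  -130.5   38. ]]
[[453.5 119.6  38. ]]
```

Request:
carry_out(commands="0 0 0.03 0 1;0 0 0.06 0 1;0 0 0.09 0 1;0 0 0.1019 0 1;0 0 0.1019 0 1;-0.008 0 0.1019 0 1;-0.016 0 0.1019 0 1;-0.02 0 0.1019 0 1;-0.02 0 0.1019 0 1")

```text
time: 30.8
eef_pos: [411.8, 0.8, 86.3]
orientation: [0.001, 0.092, 0.996, -0.0]
contact_force: [-1.2, -0.0, -1.9]
gripper_width: 61.9
grasp_force: 15.0
```

Run:
```python
from h import *
print(go(405,1,84,169.4))
```

```text
rows(m,rad): [ 0.0067 -0.0011  0.0023] turn 0.000 | now [411.8   0.8  86.3] yaw 169.4 t 30.8 F [-1.2 -0.  -1.9] w 61.9
```

Request:
carry_out(commands="-0.004 0 -0.002 0 1;-0.008 0 -0.004 0 1;-0.015 0 -0.0055 0 1;-0.022 0 -0.0063 0 1;-0.029 0 -0.006 0 1;-0.036 0 -0.0053 0 1;-0.043 0 -0.0035 0 1;-0.049 0 -0.001 0 1;-0.049 0 -0.001 0 1")

```text
time: 31.7
eef_pos: [459.7, -8.1, 86.1]
orientation: [0.0, 0.092, 0.996, 0.0]
contact_force: [-0.8, -1.5, 1.5]
gripper_width: 61.2
grasp_force: 15.0
```

Run:
```python
from h import *
print(go(455,-9,79,169.4))
w=snap('wrist','w11.png');s=snap('scene','s11.png')
A=cv2.resize(w[150:,100:460],(480,360));B=cv2.resize(s[100:280,190:340],None,fx=2,fy=2)
o=np.zeros((360,780,3),np.uint8);o[:,:480]=A;o[:,480:780]=B
cv2.imwrite('pics/c11.png',o[:,:,::-1])
```

```text
rows(m,rad): [ 0.0044 -0.0018  0.0071] turn -0.000 | now [459.7  -8.1  86.1] yaw 169.4 t 31.7 F [-0.8 -1.5  1.5] w 61.2
```

View pics/c11.png

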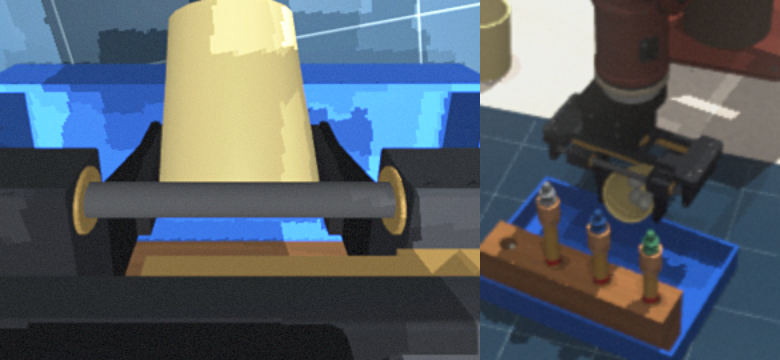

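The cup tips over the near wall as planned: the foot lies across the wall at (235,20) and the mouth faces the trough with the balls at (640,195). Continue to past 90°.

Request:
carry_out(commands="-0.006 0 0.003 0 1;-0.0114 0 0.0067 0 1;-0.016 0 0.0115 0 1;-0.0204 0 0.017 0 1;-0.023 0 0.021 0 1;-0.025 0 0.025 0 1;-0.025 0 0.025 0 1;-0.025 0 0.025 0 1;-0.025 0 0.025 0 1;-0.025 0 0.025 0 1")

```text
time: 32.8
eef_pos: [483.4, -12.4, 61.5]
orientation: [0.0, 0.092, 0.996, 0.0]
contact_force: [-0.8, 0.3, 0.1]
gripper_width: 60.6
grasp_force: 15.0
```

Run:
```python
from h import *
print(go(455,-9,79,169.4))
w=snap('wrist','w12.png');s=snap('scene','s12.png')
A=cv2.resize(w[150:,100:460],(480,360));B=cv2.resize(s[150:270,220:320],None,fx=3,fy=3)
o=np.zeros((360,780,3),np.uint8);o[:,:480]=A;o[:,480:780]=B
cv2.imwrite('pics/c12.png',o[:,:,::-1])
for r in optics.trace('scene','ball0_center'): print(round(r['p'],2),r['extent'])
```

```text
rows(m,rad): [ 0.0285 -0.0019 -0.0175] turn 0.000 | now [483.4 -12.4  61.5] yaw 169.4 t 32.8 F [-0.8  0.3  0.1] w 60.6
0.58 [102.6, 257.9, 129.1, 298.8]
0.37 [323.1, 303.1, 339.3, 330.0]
```

View pics/c12.png

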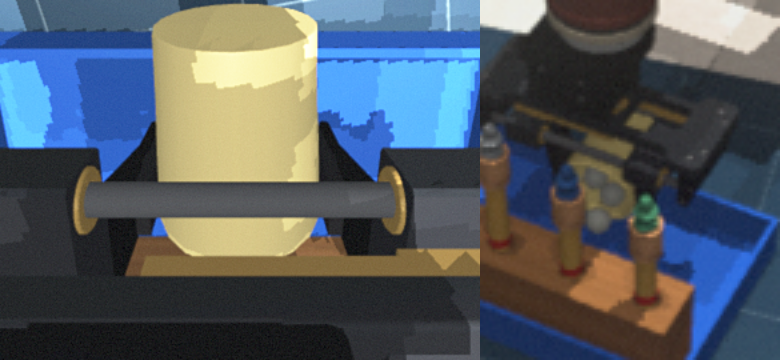

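The cup is near horizontal with balls starting to come out at (598,220) and others at (600,185). I dwell and lower a little more.

Request:
carry_out(commands="-0.002 0 0.003 0 1;-0.003 0 0.006 0 1;-0.003 0 0.009 0 1;-0.003 0 0.009 0 1;-0.003 0 0.009 0 1;-0.003 0 0.009 0 1;-0.003 0 0.009 0 1;-0.003 0 0.009 0 1;-0.003 0 0.009 0 1;-0.003 0 0.009 0 1")

```text
time: 33.95
eef_pos: [486.4, -13.0, 52.5]
orientation: [0.0, 0.092, 0.996, -0.0]
contact_force: [1.8, -0.9, 1.7]
gripper_width: 61.1
grasp_force: 14.9
```

Run:
```python
from h import *
print(go(455,-9,79,169.4))
w=snap('wrist','w13.png');s=snap('scene','s13.png');t=snap('top','t13.png')
A=cv2.resize(w[150:,100:460],(400,300));B=cv2.resize(s[150:270,220:320],None,fx=3.8,fy=3.8)
o=np.zeros((456,780,3),np.uint8);o[:300,:400]=A;o[:,400:780]=B
cv2.imwrite('pics/c13.png',o[:,:,::-1])
```

```text
rows(m,rad): [ 0.0316 -0.0018 -0.0265] turn 0.000 | now [486.4 -13.   52.5] yaw 169.4 t 34.0 F [ 1.8 -0.9  1.7] w 61.1
```

View pics/c13.png

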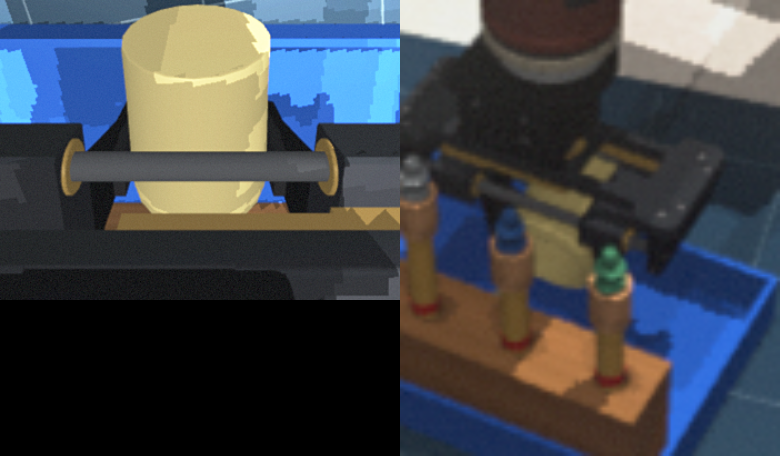

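The cup is well past horizontal and its mouth looks empty. I have now viewed my 14 pictures, so I continue with numbers only. Now I reverse the roll with a light grip so the cup can swing back upright.

Request:
carry_out(commands="0.003 0 -0.009 0 1;0.0076 0 -0.017 0 1;0.012 0 -0.023 0 1;0.017 0 -0.0275 0 1;0.022 0 -0.031 0 1;0.028 0 -0.034 0 1;0.035 0 -0.037 0 1;0.041 0 -0.0385 0 1;0.041 0 -0.0385 0 1", grip_force=5)

```text
time: 35.0
eef_pos: [445.0, -5.3, 90.8]
orientation: [-0.0, 0.092, 0.996, 0.0]
contact_force: [-0.1, -0.1, -0.0]
gripper_width: 61.1
grasp_force: 5.0
```

```bash
cat >> h.py <<'E'
def cupmodel(tau,Q,hq=68,ez=(.983,-.184)):
    "outline points of the cup pivoted at Q (hq above foot), tilted tau deg, mouth towards stand +x"
    t=np.radians(tau); e=np.array([*ez,0]); z=np.array([0,0,1.]); y=np.cross(z,e)
    ax=np.sin(t)*e+np.cos(t)*z; p=np.cos(t)*e-np.sin(t)*z; a=np.linspace(0,2*np.pi,40)[:,None]
    c=lambda h,r: Q+ax*(h-hq)+r*(np.cos(a)*p+np.sin(a)*y)
    return np.r_[c(0,27),c(75,32)]
def yellow(im):
    h=cv2.cvtColor(im,cv2.COLOR_RGB2HSV); return cv2.inRange(h,(20,60,60),(34,255,255))>0
def tilt(dz=-2,hq=68):
    P=pose('wrist');s=env.observe();Q=np.array(s['eef_pos'])+[0,0,dz];im=optics.camera('wrist')
    m=yellow(im); m[285:]=0
    out=[]
    for t in range(-20,125,5):
        o=np.zeros(m.shape,np.uint8);cv2.fillConvexPoly(o,cv2.convexHull(proj('wrist',cupmodel(t,Q,hq),P).astype(np.int32)),1)
        o=o>0;o[285:]=0;out.append(((o&m).sum()/(o|m).sum(),t))
    return sorted(out)[::-1][:4],im
E
python3 - <<'E'
from h import *
print(go(400,0,84));r,im=tilt();print(r);cv2.imwrite('pics/w14.png',im[:,:,::-1])
s=snap('scene','s14.png')
for r in optics.trace('scene','cup')[:4]: print(round(r['p'],2),r['extent'])
E
```

```text
rows(m,rad): [ 0.0452 -0.0031  0.0069] turn 0.000 | now [445.   -5.3  90.8] yaw 169.4 t 35.0 F [-0.1 -0.1 -0. ] w 61.1
[(np.float64(0.7998013902681231), 45), (np.float64(0.7962650758656464), 50), (np.float64(0.7932625189681335), 80), (np.float64(0.7925585792423526), 40)]
0.7 [174.0, 95.6, 210.1, 138.4]
0.69 [256.4, 169.5, 282.9, 205.2]
0.56 [144.1, 247.4, 184.8, 303.7]
```

```bash
cat >> h.py <<'E'
def tilt2(cams=('scene','wrist','top'),Q=None,hq=68):
    s=env.observe();Q=np.array(s['eef_pos'])+[0,0,-2] if Q is None else np.array(Q)
    for n in cams:
        P=pose(n);im=optics.camera(n);m=yellow(im)
        if n=='wrist': m[285:]=0
        R0=proj(n,Q,P)[0];yy,xx=np.nonzero(m);k=np.hypot(xx-R0[0],yy-R0[1])<(150 if n=='wrist' else 55)
        L=cv2.connectedComponentsWithStats(m.astype(np.uint8));
        print(n,'yellow',k.sum(),[int(f(v[k])) for v in(xx,yy) for f in(np.min,np.max)] if k.any() else '')
        for t in(0,15,30,45,60,75,90,105):
            q=proj(n,cupmodel(t,Q,hq),P);a=cv2.contourArea(cv2.convexHull(q.astype(np.float32)));print('  ',t,q[:,0].min().round(),q[:,0].max().round(),q[:,1].min().round(),q[:,1].max().round(),int(a))
E
python3 - <<'E'
from h import *
tilt2()
E
```

```text
scene yellow 572 [239, 290, 164, 227]
   0 255.0 282.0 179.0 219.0 906
   15 254.0 283.0 177.0 215.0 838
   30 254.0 286.0 177.0 210.0 756
   45 255.0 288.0 177.0 204.0 722
   60 255.0 290.0 175.0 205.0 777
   75 255.0 291.0 169.0 204.0 861
   90 255.0 291.0 164.0 203.0 920
   105 255.0 291.0 161.0 201.0 936
wrist yellow 13338 [158, 401, 154, 284]
   0 217.0 343.0 196.0 339.0 13259
   15 217.0 343.0 176.0 329.0 14238
   30 217.0 343.0 158.0 317.0 15075
   45 217.0 343.0 145.0 304.0 15747
   60 218.0 342.0 138.0 299.0 16932
   75 218.0 341.0 141.0 318.0 19631
   90 219.0 341.0 144.0 333.0 21760
   105 212.0 348.0 138.0 343.0 24066
top yellow 402 [262, 290, 237, 260]
   0 266.0 294.0 216.0 245.0 620
   15 266.0 294.0 217.0 251.0 766
   30 265.0 294.0 218.0 257.0 888
   45 264.0 294.0 219.0 260.0 960
   60 263.0 294.0 222.0 263.0 973
   75 262.0 294.0 224.0 263.0 923
   90 262.0 294.0 224.0 262.0 897
   105 262.0 294.0 222.0 263.0 998
```

Cup tilt measures about 40°, so it is following. Continue.

Request:
carry_out(commands="0.007 0 -0.001 0 1;0.014 0 -0.001 0 1;0.021 0 0 0 1;0.027 0 0.0015 0 1;0.034 0 0.004 0 1;0.04 0 0.006 0 1;0.05 0 0.006 0 1;0.058 0 0.006 0 1;0.058 0 0.006 0 1")

```text
time: 36.2
eef_pos: [387.6, 5.5, 84.6]
orientation: [-0.0, 0.092, 0.996, 0.0]
contact_force: [0.3, -0.6, -0.6]
gripper_width: 61.3
grasp_force: 5.0
```

Run:
```python
from h import *
print(go(400,0,84));tilt2()
```

```text
rows(m,rad): [-0.0132 -0.0031  0.0006] turn 0.000 | now [387.6   5.5  84.6] yaw 169.4 t 36.2 F [ 0.3 -0.6 -0.6] w 61.3
scene yellow 558 [252, 305, 151, 227]
   0 266.0 293.0 166.0 205.0 855
   15 266.0 293.0 165.0 201.0 794
   30 266.0 296.0 164.0 197.0 715
   45 266.0 298.0 164.0 191.0 672
   60 266.0 300.0 163.0 191.0 718
   75 267.0 301.0 157.0 191.0 799
   90 267.0 302.0 152.0 189.0 861
   105 267.0 302.0 148.0 188.0 882
wrist yellow 14660 [159, 400, 154, 284]
   0 217.0 343.0 195.0 337.0 13210
   15 217.0 343.0 175.0 327.0 14199
   30 217.0 343.0 157.0 315.0 15048
   45 217.0 343.0 144.0 302.0 15737
   60 218.0 342.0 137.0 297.0 16876
   75 218.0 341.0 139.0 316.0 19600
   90 219.0 341.0 142.0 331.0 21701
   105 212.0 348.0 136.0 341.0 24036
top yellow 328 [260, 284, 269, 285]
   0 260.0 289.0 242.0 270.0 624
   15 261.0 289.0 242.0 276.0 742
   30 260.0 289.0 243.0 282.0 875
   45 259.0 289.0 245.0 286.0 958
   60 258.0 289.0 247.0 288.0 984
   75 257.0 289.0 250.0 289.0 946
   90 257.0 289.0 250.0 288.0 880
   105 257.0 289.0 248.0 289.0 992
```

Still tilted about 40° (friction at 5 N). I lighten to 3 N and shake gently.

Request:
carry_out(commands="0 0 -0.01 0 1;0.012 0 -0.015 0 1;-0.005 0 -0.015 0 1;0.012 0 -0.015 0 1;-0.005 0 -0.015 0 1;0.012 0 -0.015 0 1;-0.005 0 -0.015 0 1;0 0 -0.015 0 1;0 0 -0.015 0 1", grip_force=3)

```text
time: 37.25
eef_pos: [388.6, 5.3, 100.2]
orientation: [-0.0, 0.092, 0.996, 0.0]
contact_force: [0.7, 0.1, -0.6]
gripper_width: 61.5
grasp_force: 3.0
```

Run:
```python
from h import *
print(go(400,0,84));tilt2(('wrist','top'))
```

```text
rows(m,rad): [-0.0122 -0.0031  0.0162] turn 0.000 | now [388.6   5.3 100.2] yaw 169.4 t 37.2 F [ 0.7  0.1 -0.6] w 61.5
wrist yellow 7502 [159, 400, 198, 284]
   0 217.0 343.0 196.0 339.0 13251
   15 217.0 343.0 176.0 329.0 14230
   30 217.0 343.0 159.0 317.0 15065
   45 217.0 343.0 145.0 304.0 15735
   60 218.0 342.0 138.0 299.0 16915
   75 218.0 341.0 141.0 318.0 19612
   90 219.0 341.0 144.0 334.0 21739
   105 212.0 348.0 138.0 344.0 24043
top yellow 0 
   0 260.0 289.0 241.0 270.0 640
   15 260.0 289.0 241.0 275.0 762
   30 260.0 289.0 242.0 281.0 898
   45 259.0 289.0 244.0 285.0 983
   60 258.0 289.0 246.0 288.0 1009
   75 257.0 289.0 249.0 288.0 970
   90 257.0 289.0 250.0 288.0 903
   105 257.0 289.0 247.0 288.0 1019
```

The cup hangs upright now. I firm up the grip and carry it to the coaster.

Request:
carry_out(commands="0 0 -0.03 0 1;0 0 -0.07 0 1;-0.02 -0.04 -0.08 0 1;-0.043 -0.08 -0.08 0 1;-0.064 -0.12 -0.08 0 1;-0.086 -0.16 -0.08 0 1;-0.107 -0.2 -0.08 0 1;-0.129 -0.24 -0.08 0 1;-0.141 -0.263 -0.08 0 1;-0.141 -0.263 -0.08 0 1", grip_force=8)

```text
time: 38.35
eef_pos: [479.4, -282.5, 180.0]
orientation: [0.0, 0.094, 0.996, -0.001]
contact_force: [0.3, -0.1, -0.5]
gripper_width: 61.1
grasp_force: 8.0
```

Run:
```python
from h import *
print(go(479,-278.5,77,169.4));tilt2(('wrist',))
im=optics.camera('top')
m=cv2.inRange(cv2.cvtColor(im,cv2.COLOR_RGB2HSV),(0,0,90),(180,60,255))
m2=np.zeros_like(m);m2[180:245,225:345]=m[180:245,225:345]
n,l,st,ce=cv2.connectedComponentsWithStats(m2);print([(st[i,4],ce[i].round(1).tolist()) for i in range(1,n) if st[i,4]>4])
cv2.imwrite('pics/t15.png',im[:,:,::-1])
for r in optics.trace('top','ball0_center'): print(round(r['p'],2),r['extent'])
```

```text
rows(m,rad): [0.0012 0.0039 0.103 ] turn -0.003 | now [ 479.4 -282.5  180. ] yaw 169.2 t 38.4 F [ 0.3 -0.1 -0.5] w 61.1
wrist yellow 7568 [159, 399, 197, 284]
   0 217.0 343.0 196.0 339.0 13255
   15 217.0 343.0 176.0 329.0 14233
   30 217.0 343.0 159.0 317.0 15069
   45 217.0 343.0 145.0 304.0 15737
   60 218.0 342.0 138.0 299.0 16930
   75 218.0 341.0 141.0 318.0 19620
   90 219.0 341.0 144.0 334.0 21752
   105 212.0 347.0 138.0 344.0 24050
[(np.int32(145), [286.0, 195.2]), (np.int32(44), [306.5, 206.0]), (np.int32(43), [293.0, 209.6]), (np.int32(5), [277.0, 240.0])]
0.47 [290.0, 203.3, 299.7, 212.6]
```

Request:
carry_out(commands="0.0012 0.0039 0.04 0 1;0.0012 0.0039 0.07 0 1;0.0012 0.0039 0.09 0 1;0.0012 0.0039 0.098 0 1;0.0012 0.0039 0.101 0 1;0.0012 0.0039 0.103 0 1;0.0012 0.0039 0.105 0 1;0.0012 0.0039 0.105 0 1")

```text
time: 39.3
eef_pos: [480.2, -275.6, 77.7]
orientation: [0.002, 0.092, 0.996, -0.001]
contact_force: [-1.4, 2.1, 5.0]
gripper_width: 61.3
grasp_force: 7.8
```

Run:
```python
from h import *
print(go(479,-278.5,75,169.4));tilt2(('wrist','scene'))
```

```text
rows(m,rad): [ 0.0007 -0.003   0.0027] turn 0.001 | now [ 480.2 -275.6   77.7] yaw 169.4 t 39.3 F [-1.4  2.1  5. ] w 61.3
wrist yellow 8047 [158, 400, 193, 284]
   0 217.0 343.0 196.0 339.0 13265
   15 217.0 343.0 176.0 329.0 14243
   30 217.0 343.0 158.0 317.0 15077
   45 217.0 343.0 145.0 304.0 15742
   60 218.0 342.0 138.0 299.0 16965
   75 218.0 341.0 142.0 319.0 19640
   90 219.0 341.0 144.0 334.0 21783
   105 212.0 348.0 138.0 344.0 24066
scene yellow 740 [124, 192, 133, 210]
   0 143.0 172.0 171.0 209.0 875
   15 143.0 175.0 169.0 206.0 832
   30 143.0 178.0 168.0 201.0 791
   45 143.0 180.0 168.0 195.0 785
   60 144.0 182.0 167.0 195.0 819
   75 144.0 182.0 161.0 195.0 864
   90 144.0 182.0 156.0 194.0 893
   105 143.0 181.0 153.0 192.0 886
```

Contact with the coaster (5 N up). I release, rise straight up, and check.

Request:
carry_out(commands="0 0 -0.001 0 0;0 0 -0.001 0 -1;0 0 -0.001 0 -1;0 0 -0.001 0 -1;0 0 -0.001 0 -1;0 0 -0.03 0 -1;0 0 -0.08 0 -1;0 0 -0.13 0 -1;0 0 -0.18 0 -1;0 0 -0.22 0 -1")

```text
time: 40.4
eef_pos: [479.0, -275.4, 298.2]
orientation: [0.001, 0.092, 0.996, -0.001]
contact_force: [0.8, 1.0, 0.4]
gripper_width: 86.9
grasp_force: 0.0
```

Request:
carry_out(commands="0.04 -0.05 -0.03 0 -1;0.04 -0.1 -0.03 0 -1;0.04 -0.13 -0.03 0 -1;0.04 -0.13 -0.03 0 -1;0.04 -0.13 -0.03 0 -1")

```text
time: 40.9
eef_pos: [414.9, -396.2, 324.2]
orientation: [-0.0, 0.093, 0.996, 0.001]
contact_force: [-0.4, 0.1, -0.0]
gripper_width: 87.1
grasp_force: 0.0
```

Run:
```python
from h import *
print(go(479,-278.5,77))
t=snap('top','t16.png');s=snap('scene','s16.png');P=pose('top')
print('upright cup model, scene: ')
tilt2(('scene','top'),Q=[479,-278,72])
h=cv2.cvtColor(t,cv2.COLOR_RGB2HSV)
m=cv2.inRange(h,(0,0,90),(180,60,255));m2=np.zeros_like(m);m2[100:300,100:450]=m[100:300,100:450]
n,l,st,ce=cv2.connectedComponentsWithStats(m2);print([(int(st[i,4]),st[i,:4].tolist(),ce[i].round(1).tolist()) for i in range(1,n) if st[i,4]>12])
# orange coaster visible
c=cv2.inRange(h,(4,70,120),(17,255,255));c[:180]=0;c[250:]=0;c[:,:365]=0;c[:,420:]=0
y,x=np.nonzero(c);print('coaster px',len(x),x.min(),x.max(),y.min(),y.max())
for q in('cup','ball0_center','coaster'):
  for r in optics.trace('top',q)[:6]:print(q,round(r['p'],2),r['extent'])
for r in optics.trace('scene','ball0_center')[:6]:print('sc',round(r['p'],2),r['extent'])
for r in optics.trace('scene','cup')[:4]:print('sc cup',round(r['p'],2),r['extent'])
print(proj('top',[[479,-278,0],[479,-278,75]],P))
```

```text
rows(m,rad): [-0.0413  0.1273  0.2474] turn 0.000 | now [ 414.9 -396.2  324.2] yaw 169.3 t 40.9 F [-0.4  0.1 -0. ] w 87.1
upright cup model, scene: 
scene yellow 861 [145, 191, 134, 210]
   0 142.0 171.0 171.0 210.0 870
   15 142.0 175.0 170.0 206.0 827
   30 143.0 178.0 169.0 201.0 786
   45 143.0 180.0 169.0 195.0 780
   60 143.0 181.0 167.0 196.0 815
   75 144.0 182.0 161.0 195.0 859
   90 143.0 181.0 157.0 194.0 888
   105 143.0 180.0 154.0 193.0 881
top yellow 664 [378, 409, 205, 233]
   0 379.0 411.0 205.0 233.0 698
   15 378.0 411.0 205.0 240.0 810
   30 378.0 411.0 206.0 245.0 903
   45 378.0 411.0 208.0 248.0 953
   60 378.0 411.0 210.0 250.0 947
   75 379.0 411.0 213.0 250.0 882
   90 380.0 411.0 213.0 250.0 909
   105 382.0 411.0 210.0 250.0 993
[(1353, [100, 100, 25, 170], [106.7, 145.0]), (782, [153, 100, 34, 29], [170.5, 112.0]), (22, [285, 100, 22, 1], [295.5, 100.0]), (773, [318, 100, 115, 35], [355.4, 114.6]), (79, [448, 103, 2, 53], [448.7, 124.6]), (198, [373, 108, 22, 22], [380.8, 121.3]), (14, [277, 157, 8, 8], [279.5, 161.8]), (90, [290, 160, 25, 10], [306.5, 163.5]), (145, [277, 188, 20, 17], [286.0, 195.2]), (42, [369, 199, 30, 20], [381.6, 204.3]), (45, [303, 203, 8, 7], [306.4, 206.1]), (39, [383, 205, 15, 11], [389.2, 208.9]), (43, [290, 206, 7, 8], [293.0, 209.6])]
coaster px 428 370 412 200 242
cup 0.96 [326.1, 103.0, 364.0, 142.5]
cup 0.67 [382.1, 204.0, 409.6, 229.0]
ball0_center 0.71 [303.9, 199.9, 310.9, 209.8]
ball0_center 0.6 [290.1, 206.2, 296.6, 213.5]
coaster 0.86 [370.5, 201.3, 411.6, 242.4]
sc 0.43 [269.1, 214.3, 278.8, 251.8]
sc cup 0.9 [176.1, 97.0, 208.6, 138.5]
sc cup 0.78 [142.3, 246.5, 185.2, 303.6]
sc cup 0.69 [146.0, 172.1, 172.4, 211.9]
sc cup 0.57 [139.5, 189.3, 184.8, 222.7]
[[389.80682395 222.47299983]
 [396.99048387 218.6930867 ]]
```

Request:
carry_out(commands="-0.035 0.035 0 0 -1;-0.07 0.07 0 0 -1;-0.1 0.105 0 0 -1;-0.1 0.137 0 0 -1;-0.1 0.137 0 0 -1;-0.1 0.137 0 0 -1")

```text
time: 41.95
eef_pos: [539.3, -278.6, 324.9]
orientation: [-0.0, 0.091, 0.996, -0.0]
contact_force: [-0.4, -0.3, -0.2]
gripper_width: 87.1
grasp_force: 0.0
```

Run:
```python
from h import *
import pickle
def sat(im,P,cx,cy,foot):
    o=np.zeros(im.shape[:2],np.uint8);a=np.linspace(0,2*np.pi,40)
    rim=np.c_[cx+27*np.cos(a),cy+27*np.sin(a),0*a+foot+75];fl=np.c_[cx+20*np.cos(a),cy+20*np.sin(a),0*a+foot+14]
    cv2.fillConvexPoly(o,proj('wrist',rim,P).astype(np.int32),1)
    h=cv2.cvtColor(im,cv2.COLOR_RGB2HSV)[o>0];return len(h),[(int(((h[:,1]<k)).sum())) for k in(30,50,70)],np.percentile(h[:,1],[5,25,50]),proj('wrist',rim,P).mean(0).round(0)
P=pose('wrist');im=snap('wrist','w17.png')
print(go(0,0,0)); print('now',sat(im,P,479,-278,4))
P7=pickle.load(open('P7.pkl','rb'));im7=cv2.imread('pics/w7.png')[:,:,::-1].copy()
print('before',sat(im7,P7,590,-264.6,0))
for r in optics.trace('wrist','ball0_center')[:8]:print(round(r['p'],2),r['extent'])
for r in optics.trace('wrist','cup')[:3]:print('cup',round(r['p'],2),r['extent'])
# stray balls: any grey round blob on the mat (top view) besides the trough was listed before
c=cv2.HoughCircles(cv2.resize(cv2.cvtColor(im7,cv2.COLOR_RGB2GRAY)[110:175,230:300],None,fx=6,fy=6,interpolation=2),cv2.HOUGH_GRADIENT,1,30,param1=60,param2=14,minRadius=20,maxRadius=36);print(None if c is None else c[0][:,:].round(0))
```

```text
rows(m,rad): [0.581  0.1762 0.3248] turn 0.000 | now [ 538.9 -279.4  325. ] yaw 169.4 t 42.0 F [ 1.  -0.2 -0.3] w 87.1
now (1563, [18, 246, 342], array([38., 77., 90.]), array([271., 134.]))
before (1419, [574, 610, 644], array([ 5. ,  9.5, 86. ]), array([264., 143.]))
0.54 [431.2, 110.5, 448.0, 123.0]
cup 0.76 [251.6, 105.6, 300.9, 159.1]
cup 0.7 [360.6, 232.9, 414.5, 286.5]
[[152. 172.  25.]
 [118. 130.  32.]]
```

Run:
```python
from h import *
P=pose('scene');ims=[optics.camera('scene').astype(float) for _ in range(4)];im=np.mean(ims,0)
red=(im[:,:,0]-np.maximum(im[:,:,1],im[:,:,2])*1.0-0.45*im[:,:,0]).clip(0)
cam=P[1][:2,3]
for n,b,z in [('green',(599.6,56.5),0),('blue',(588.5,-2.5),0),('grey',(577,-61.5),0)]:
    d=(cam-b)/np.linalg.norm(cam-b)*8
    lo,hi=proj('scene',[[b[0]+d[0],b[1]+d[1],78],[b[0]+d[0],b[1]+d[1],86]],P)
    u,v=int(lo[0]),int(lo[1]);w=red[v-12:v+9,u-6:u+7];yy,xx=np.mgrid[v-12:v+9,u-6:u+7]
    print(n,'pred band rows',hi.round(1),lo.round(1),'centroid',[(xx*w).sum()/w.sum(),(yy*w).sum()/w.sum()],w.sum().round())
```

```text
green pred band rows [275.6 248. ] [275.6 250.5] centroid [np.float64(274.8242435447094), np.float64(249.74123374622542)] 203.0
blue pred band rows [250.9 238.2] [251.  240.7] centroid [np.float64(250.42405199269524), np.float64(240.05827693629823)] 233.0
grey pred band rows [227.1 228.6] [227.3 231.1] centroid [np.float64(226.28020481022173), np.float64(230.72712326193158)] 266.0
```

```bash
python3 -c "
from h import *
print(sign_off())"
```

```text
the job is handed in; nothing more can be done
None
```

I set the three handles that were in the rack to their marks, poured five balls into the tray, stood the empty cup upright on the coaster, and handed the job in; by then I had used my 14 pictures, so the ball count, empty cup and cup placement were checked by image measurements, not by eye.

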